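Fit the clean basket in the strainer box

TASK

Fit the clean strainer basket, without forcing anything: press the strainer box's orange release tab down and, keeping it pressed, slide the blue cover fully open, then lift the basket off its hook and lower it upright onto the floor of the bay, letting go only when it stands there. Then press the tab again and slide the cover fully home so that the tab springs back up and locks it. Leave everything else on the bench where it is.

Things in the scene. Friction and masses are not known exactly. Their poses are not given: they have to be found in the camera images.
- strainer_box: White strainer box fixed to the bench, 122 mm (its x) by 250 mm (its y), walls 150 mm high, side rails to 162 mm. Origin: centre of its underside, on the bench; z up. Its -y half is the open-topped bay; its +y half is solid, with a black panel on the -x face. Two red latch lugs stand on the rails 7 mm to the -y side of its middle, up to 177 mm high, leaving 89 mm between them.
- bay (a point): Centre of the bay's mouth, level with the top of the walls (150 mm above the bench), axes those of the box. The bay is 98 mm (x) by 107 mm (y) inside and 145 mm deep: its floor lies 5 mm above the bench.
- cover (a joint): Travel of the blue cover (106 x 118 x 6 mm, underside 150 mm above the bench) along the box's +y, m. 0: home, bay covered; 0.112: end stop, bay wholly open. Friction about 1 N; stays where left. From 0.002 to 0.014 it passes the lugs only with the tab pressed 7 mm or more, both opening and closing; beyond that the tab may be up.
- tab (a joint): How far the release tab is pressed, m. 0: up; 0.010: fully down. Spring: 1.5 N to start, 6 N fully down; springs back when let go. The tab rides on the cover. With the cover home (within 2 mm) and the tab up, the cover is locked; pushing sideways hard before pressing jams the latch.
- tab_pad (a point): Centre of the top of the orange tab's flat pad, 173 mm above the bench with the tab up; moves with cover and tab; axes those of the box. Pad 52 mm (x) by 38 mm (y) between two ridges, each 7 mm thick and 10 mm high, across its y ends: press the pad with closed fingertips and push the +y ridge to open, the -y ridge to close.
- hook: Steel hook stand fixed to the bench; origin on the bench under the middle of the hook's trough, z up. An 8 mm bar runs level along its x, top 160 mm above the bench, from an upright post (12 mm thick) at x = 62 mm to x = -32 mm, where it turns straight up to its tip. Foot plate 100 x 110 x 12 mm at x = 30 to 130 mm.
- basket: Steel strainer basket, loose, about 0.22 kg, hanging on the hook by its bail. Origin: centre of its underside, z up. Body 72 x 72 mm, 40 mm high; 140 mm high in all with bail and knob. It fits under the closed cover once it stands on the bay floor with its sides roughly along the bay's (a quarter turn makes no odds).
- basket_grip (a point): Where to grip: in the basket's green plastic knob, a block 26 mm (basket x) by 12 mm (basket y) on the middle of the bail; this point lies 124 mm above the basket's underside, 16 mm below the knob's top and 18 mm above the bail bar's top. Axes those of the basket.
- bottle: Bystander: white bottle, 60 mm across, 165 mm high, standing beside the hook; origin at its underside.
- spray_can: Bystander: orange can, 52 mm across, 150 mm high, standing on the other side of the hook; origin at its underside.
- jar: Bystander: amber jar, 54 mm across, 80 mm high; origin at its underside.
- wrench: Bystander: wrench 160 mm long lying before the box.
- screwdriver: Bystander: screwdriver 170 mm long lying behind the box.
- tray: Bystander: open grey tray 110 x 75 x 35 mm; origin at its underside.
- valve: Bystander: spare grey valve with an orange bar handle, 75 x 34 x 52 mm; origin at its underside.
- hook_tip (a point): Top of the hook's upturned tip, 188 mm above the bench (28 mm above the hook bar's top), at the hook's x = -32 mm; the way off is up past the tip, then along the hook's -x.
- bail (a point): Middle of the bail's top bar (6 mm wire), 103 mm above the basket's underside, along the basket's y; legs at y = +-33 mm. It rests on the hook bar; clear height in the arch 60 mm, so lift more than 28 mm to pass the tip and less than 50 mm lest the basket's rim meets the hook bar.

How it is judged:
On the way, in this order (a step that is already met when the one before it is completed fails the run):
1. the cover is slid fully open (over 104 mm) (value of joint cover above 0.104 m), for 0.2 s.
2. the basket is off the hook (its middle over 75 mm from the hook's, sideways) (horizontal distance between basket and hook above 0.075 m), for 0.05 s.
3. the basket stands upright on the bay floor, let go, with the cover still open (z of basket in the frame of strainer_box below 0.01 m and horizontal distance between basket and bay below 0.035 m and angle between basket's own z axis and vertical below 0.12 rad and contact force between the fingers and basket below 0.1 N and value of joint cover above 0.08 m), for 0.2 s.
At the end, for the whole second after the job is handed in: The cover is home (within 3 mm) with the tab sprung up (within 2 mm), and the basket stands still and upright (within 7 degrees) on the bay floor (within 5 mm) under it (value of joint cover below 0.003 m and value of joint tab below 0.002 m and z of basket in the frame of strainer_box below 0.01 m and horizontal distance between basket and bay below 0.035 m and angle between basket's own z axis and vertical below 0.12 rad and linear speed of basket below 0.02 m/s); the robot touches nothing.
It fails at once if the cover is forced past its latch with the tab not pressed (value of joint cover between 0.005 and 0.009 m and value of joint tab below 0.004 m).
It fails at once if the basket is dropped (falls free faster than 0.5 m/s, over 13 mm) (linear speed of basket above 0.5 m/s and contact force between anything else and basket below 0.05 N).
It fails at once if the basket is forced against the hook with over 30 N (contact force between basket and hook above 30 N).
It fails at once if a bystander is moved over 25 mm (distance of any of bottle, spray_can, jar, wrench, screwdriver, tray, valve from where it was at the start of the episode above 0.025 m).
It fails at once if the box, its cover or its tab is pushed with over 40 N (contact force between the fingers and strainer_box above 40 N).
It also fails if it takes over 72 s, if anything falls off the work surface, if the arm or the gripper's body presses on something with over 40 N, if the wrist force passes 120 N, or if a joint passes its speed limit or range.

ROBOT

A 7-joint arm with a two-finger parallel gripper is mounted at the origin on the work surface. World frame = base frame: x ahead of the robot, y to its left, z up, the work surface at z = 0. Lengths are in m, angles in rad, forces in N, time in s.
With the tool pointing down it reaches from about 0.425 to 0.925 m from the base axis. Payload 6.8 kg.
Tool frame: the origin (TCP) lies at the very end of the fingers, on their centre line; the grasp point (between the pads) lies 19 mm behind it; z points along the fingers, y is the line along which they close (so a half turn about z gives the same grasp; the last joint's range is limited). The gripper opens to 85 mm and grips with 20 to 120 N. Pads are 22 mm wide; open, the fingers measure 114 mm over their backs; the gripper's body (76 mm by 85 mm) begins 54 mm behind the grasp point. The pads swing forward as they close: fully open they stand 13 mm farther back than shut.
Start: joints at [1.047, 0.477, 0.022, 1.555, -0.011, 1.109, -0.083], TCP at [0.273, -0.617, 0.231] pointing down, gripper open.
Joint ranges: [-2.96, 2.96], [-0.34, 2.1], [-1.41, 1.46], [0.24, 2.44], [-1.37, 4.51], [0.17, 1.92], [-2.96, 2.96]. Speed limits (rad/s): [2.39, 2.39, 3.14, 3.14, 3.14, 3.14, 3.14].

INTERFACE

Orientations are given as a unit quaternion [w, x, y, z].
In Python, from station import bot gives the robot as it stands.
- The arm moves only by the tool jog_arm, never from a script. Its argument "motion" is a list of rows, each a list of 7 numbers: the turn, a rotation vector about the tool's x, y, z in rad, then the shift along the tool's x, y, z in mm, then the finger opening in mm, from 0 to 85.4. A call has 1 to 10 rows; each row is the pose to reach, as a shift and turn from the pose commanded when the call began, along the tool's axes at that moment; what a row does not reach only later rows make up. A row lasts 1/8 s, in which the tool goes at most 62.5 mm and 10.7 degrees, less where a joint would pass 70% of its speed; a pose out of reach is approached as far as the arm can. A call with a gripper value outside its range is refused whole. The fingers move at their own pace and stop on an object; "grip_force" is the grip in N (left out, the last holds). Time passes only in rows, so rows that repeat a pose let the fingers close. It gives the time, the measured TCP pose, the force, the opening and the grip force at its end, in the units of the state.
- bot.get_obs(): the state, without advancing time (a new reading comes with each control period).
- bot.read_camera(name): name is "scene" or "side" or "wrist"; returns a dict with "pixels" (400x640x3 uint8, red, green, blue), "camera_matrix" (3x3 intrinsics, pixels), "distortion" ([k1, k2, p1, p2, k3] as OpenCV has them; the pictures are not rectified), "T" (4x4, takes a point from camera to world coordinates); the wrist camera has in their place "tool_from_camera" (4x4, takes a point from camera to tool coordinates, whose origin is the TCP and whose axes are the flange's). Camera axes: x right, y down, z forward; pixel columns grow to the right and rows downward; lengths in m; the calibration is good to about 2 mm. A picture is of the moment at which its call begins: read the wrist's pose just before it. There is no depth.
- bot.hand_in(): hands the job in; it is judged then, once.
Trained networks look in a picture, given as the dict that the camera call returned (one of the last four; its "shot" number tells which), for a name from the list of things; names that differ only in an ending like _2 or _b are one class to them, and where a whole thing is asked for, a point or a joint stands for the part that bears it (a point fixed in the world has none). Each returns a list of dicts, best first, with "score" (0 to 1); they miss things now and then, are a little off and sometimes report something else, mostly with a low value. They report only what shows in the picture. A call takes as long as a camera call.
- bot.spot_in(thing, picture): "xy" ([column, row] in pixels, amid what is visible of it).
- bot.tip_of(thing, picture): "xy" ([column, row] in pixels: a listed point, or the origin of a listed thing).
The state is a dict: "t": time; "q": joint angles; "joint_vel": joint speeds; "joint_torque": joint torques, N m; "eef_pos": TCP position; "tool_rot": TCP orientation; "contact_force": force on the tool from outside, world axes, zero at the start; "torque": the same for the moment, N m; "gripper_width": opening from 0.0 (shut) to 1.0 (fully open); "grasp_force": force on a finger pad.
Only numpy, scipy, OpenCV 4.12 (cv2) and the standard library are available. Lean on these libraries where they do the work, as an engineer would, in place of code of your own. Each camera call takes 0.05 s, during which the arm holds its last target. There are 200 camera calls.

## Working session

There is one attempt and no reset: what is moved stays moved. The work goes in short steps, Python scripts to look and compute and a tool call to move; the robot and the scene stay as the last step left them, time stands still between calls to the robot, and variables do not carry over. Pictures are saved under pics/ and viewed, at most 10 in all, crops included, and the job is handed in when it is done.

Besides the shell and the picture viewer there is one more tool, called after "Request:" as a command line: name --pt "numbers of a row" for each row, then --argument value for the rest. jog_arm: Moves the arm, as the interface text tells. Its arguments: {"type":"object","properties":{"motion":{"type":"array"},"grip_force":{"type":"number"}},"required":["motion"]}

```bash
mkdir -p pics; cat > h.py <<'E'
import numpy as np, cv2
from station import bot
from scipy.spatial.transform import Rotation as R
def rot(o): q=o["tool_rot"]; return R.from_quat([q[1],q[2],q[3],q[0]]).as_matrix()
def shot(n):
    o=bot.get_obs(); p=bot.read_camera(n)
    if n=="wrist":
        T=np.eye(4);T[:3,:3]=rot(o);T[:3,3]=o["eef_pos"]; p["W"]=T@np.array(p["tool_from_camera"])
    else: p["W"]=np.array(p["T"])
    return p
def ray(p,xy):
    u=cv2.undistortPoints(np.array([[xy]],float),np.array(p["camera_matrix"]),np.array(p["distortion"]))[0,0]
    d=p["W"][:3,:3]@np.array([u[0],u[1],1]); return p["W"][:3,3],d/np.linalg.norm(d)
def atz(p,xy,z): c,d=ray(p,xy); return c+d*(z-c[2])/d[2]
def tri(rs):
    A=0;b=0
    for c,d in rs: M=np.eye(3)-np.outer(d,d);A=A+M;b=b+M@c
    return np.linalg.solve(A,b)
def proj(p,X):
    Wi=np.linalg.inv(p["W"]); r,_=cv2.Rodrigues(Wi[:3,:3])
    return cv2.projectPoints(np.array(X,float).reshape(-1,1,3),r,Wi[:3,3],np.array(p["camera_matrix"]),np.array(p["distortion"]))[0][:,0]
def save(p,f): cv2.imwrite("pics/"+f,cv2.cvtColor(p["pixels"],cv2.COLOR_RGB2BGR))
E
python3 - <<'E'
from h import *
np.set_printoptions(precision=3,suppress=True)
P={n:shot(n) for n in("scene","side")}
for n in P: save(P[n],n+".png")
Z=dict(strainer_box=0,bay=.15,tab_pad=.173,hook=0,hook_tip=.188,bail=.163,basket_grip=.181,basket=.06,bottle=0,spray_can=0,jar=0,tray=0,valve=0)
for t in Z:
    r=[]
    for n in P:
        l=bot.tip_of(t,P[n])
        if l: r.append(ray(P[n],l[0]["xy"])); print(t,n,np.round(l[0]["xy"]),round(l[0]["score"],2),atz(P[n],l[0]["xy"],Z[t]))
    if len(r)==2: print("   tri",tri(r))
print({k:v for k,v in bot.get_obs().items() if k in("t","eef_pos","tool_rot","contact_force")}); print(rot(bot.get_obs()))
E
```

```text
strainer_box scene [217. 237.] 0.78 [ 0.594 -0.282  0.   ]
strainer_box side [303. 174.] 0.65 [0.584 0.325 0.   ]
   tri [ 0.636 -0.197  0.193]
bay scene [186. 198.] 0.77 [ 0.603 -0.347  0.15 ]
bay side [352. 307.] 0.92 [ 0.603 -0.334  0.15 ]
   tri [ 0.605 -0.343  0.155]
tab_pad scene [199. 192.] 0.8 [ 0.603 -0.309  0.173]
tab_pad side [300. 141.] 0.65 [0.571 0.191 0.173]
   tri [ 0.608 -0.253  0.293]
hook scene [388. 237.] 0.9 [0.572 0.216 0.   ]
hook_tip scene [387. 179.] 0.91 [0.542 0.198 0.188]
hook_tip side [288. 132.] 0.62 [0.543 0.216 0.188]
   tri [0.544 0.198 0.193]
bail scene [394. 193.] 0.75 [0.573 0.216 0.163]
bail side [300. 140.] 0.62 [0.571 0.214 0.163]
   tri [0.572 0.216 0.162]
basket_grip scene [394. 188.] 0.84 [0.575 0.213 0.181]
basket_grip side [302. 137.] 0.93 [0.575 0.194 0.181]
   tri [0.575 0.211 0.177]
basket scene [390. 219.] 0.72 [0.564 0.215 0.06 ]
basket side [299. 177.] 0.94 [0.566 0.205 0.06 ]
   tri [0.565 0.214 0.057]
bottle scene [430. 242.] 0.69 [0.589 0.335 0.   ]
bottle side [302. 179.] 0.58 [0.58  0.299 0.   ]
   tri [ 0.58   0.336 -0.016]
spray_can scene [347. 244.] 0.6 [0.61  0.095 0.   ]
spray_can side [319. 215.] 0.84 [0.607 0.108 0.   ]
   tri [0.608 0.097 0.004]
jar scene [321. 224.] 0.69 [0.526 0.017 0.   ]
jar side [293. 245.] 0.82 [ 0.534 -0.005  0.   ]
   tri [ 0.53   0.013 -0.006]
tray scene [313. 264.] 0.88 [ 0.691 -0.     0.   ]
tray side [357. 239.] 0.63 [ 0.684 -0.002  0.   ]
   tri [ 0.686  0.001 -0.003]
valve scene [312. 204.] 0.56 [ 0.432 -0.012  0.   ]
{'t': 1.4, 'eef_pos': array([ 0.273, -0.617,  0.231]), 'tool_rot': array([0.   , 0.978, 0.206, 0.   ]), 'contact_force': array([ 0.83 , -0.066, -0.344])}
[[ 0.915  0.404  0.   ]
 [ 0.404 -0.915 -0.   ]
 [ 0.     0.    -1.   ]]
```

```bash
python3 - <<'E'
import cv2,numpy as np
a=cv2.imread("pics/scene.png")[120:320,100:500];b=cv2.imread("pics/side.png")[90:390,200:600]
cv2.imwrite("pics/c1.png",np.vstack([cv2.resize(a,(600,300)),cv2.resize(b,(400,300)).copy() if 0 else cv2.copyMakeBorder(b,0,0,100,100,cv2.BORDER_CONSTANT)]))
E
```

```text
(no output)
```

View pics/c1.png

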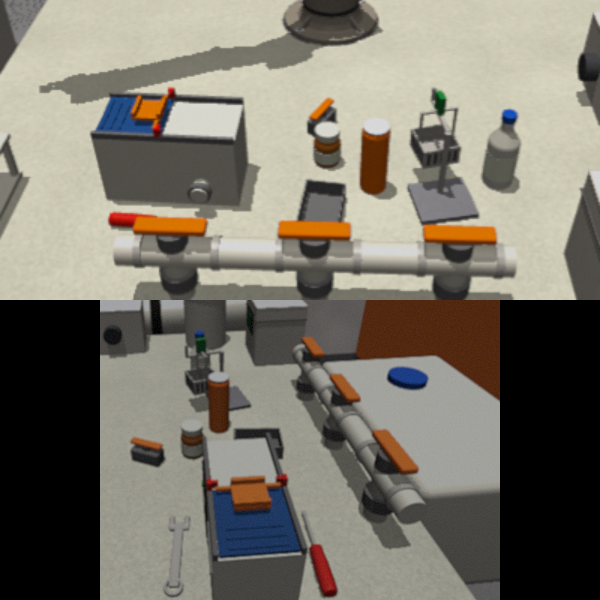

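The scene view shows the box with its cover closed. The lugs are near scene px (214,181) and (205,205), the tab is between them, and the white solid half lies toward world +y. The basket hangs on the hook at scene px (394,188), between the can and the bottle.

```bash
python3 - <<'E'
from h import *
np.set_printoptions(precision=3,suppress=True)
P={n:shot(n) for n in("scene","side")}
L=[("l-",(214,181.3),(312,274)),("l+",(204.7,205.3),(382,270)),("tab",(199,192),(351,283))]
for n,a,b in L: print(n,atz(P["scene"],a,.172),atz(P["side"],b,.172),tri([ray(P["scene"],a),ray(P["side"],b)]))
o=bot.get_obs();Rm=rot(o)
print(Rm.T@(np.array([.57,-.32,.40])-o["eef_pos"])*1000, np.array(shot("wrist")["tool_from_camera"]))
E
```

```text
l- [ 0.554 -0.278  0.172] [ 0.551 -0.283  0.172] [ 0.551 -0.28   0.169]
l+ [ 0.658 -0.283  0.172] [ 0.657 -0.288  0.172] [ 0.657 -0.284  0.17 ]
tab [ 0.603 -0.309  0.172] [ 0.606 -0.309  0.172] [ 0.605 -0.309  0.173]
[ 392.138 -152.023 -168.673] [[ 0.    -0.948 -0.317  0.08 ]
 [ 1.     0.     0.001  0.   ]
 [-0.    -0.317  0.948 -0.143]
 [ 0.     0.     0.     1.   ]]
```

Request:
jog_arm --pt "0 0 -1.117 428 -148 -69 0" --pt "0 0 -1.117 428 -148 -69 0" --pt "0 0 -1.117 428 -148 -69 0" --pt "0 0 -1.117 428 -148 -69 0" --pt "0 0 -1.117 428 -148 -69 0" --pt "0 0 -1.117 428 -148 -69 0" --pt "0 0 -1.117 428 -148 -69 0" --pt "0 0 -1.117 428 -148 -69 0" --pt "0 0 -1.117 428 -148 -69 0" --pt "0 0 -1.117 428 -148 -69 0"

```text
t: 2.8
eef_pos: [0.6026, -0.3118, 0.2998]
tool_rot: [-0.0, 0.722, 0.692, -0.001]
contact_force: [-0.3, 0.0, 0.0]
gripper_width: -0.002
grasp_force: 0.0
```

```bash
python3 - <<'E'
from h import *
np.set_printoptions(precision=3,suppress=True)
p=shot("wrist");save(p,"w1.png");o=bot.get_obs();print(o["t"],o["eef_pos"],o["q"],o["contact_force"]);print(rot(o))
for t,z in(("tab_pad",.173),("bay",.15),("cover",.15),("strainer_box",0)):
    for l in bot.tip_of(t,p)[:2]: print(t,l,atz(p,l["xy"],z))
E
```

```text
2.85 [ 0.603 -0.312  0.3  ] [ 0.605  0.456 -0.32   1.444  0.147  1.266  0.229] [-0.977 -1.009 -0.177]
[[ 0.042  0.999 -0.002]
 [ 0.999 -0.042 -0.001]
 [-0.001 -0.002 -1.   ]]
tab_pad {'xy': [321.4, 186.5], 'score': 0.64} [ 0.602 -0.309  0.173]Traceback (most recent call last):
  File "<stdin>", line 5, in <module>
ValueError: it knows: bail, basket, basket_grip, bay, bottle, hook, hook_tip, jar, screwdriver, spray_can, strainer_box, tab_pad, tray, valve, wrench
```

View pics/w1.png

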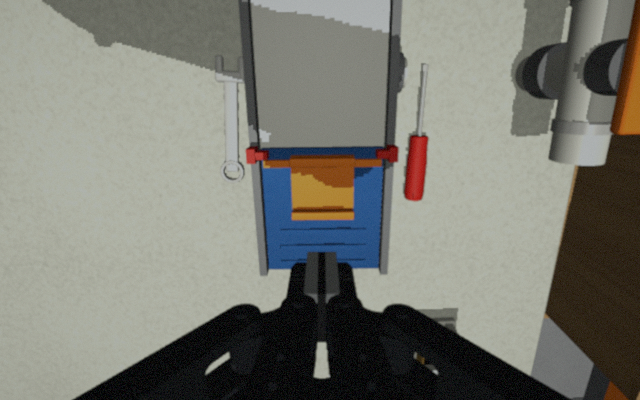

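The wrist view shows the orange pad at px columns 291–355, rows about 165–210. The ridges are at rows 160 and 215, and the lugs at (257,155) and (388,153). The view is well aligned with the box.

```bash
python3 - <<'E'
from h import *
np.set_printoptions(precision=4,suppress=True)
p=shot("wrist")
for n,xy,z in(("railLf",(241,0),.162),("railLn",(262,275),.162),("railRf",(401,0),.162),("railRn",(388,272),.162),("lugL",(257,150),.177),("lugR",(388,149),.177),("r1",(292,157),.183),("r2",(354,157),.183),("r3",(292,219),.173),("r4",(354,219),.173)):
    print(n,atz(p,xy,z))
# pixels orange
h=cv2.cvtColor(p["pixels"],cv2.COLOR_RGB2HSV); m=(h[...,0]>8)&(h[...,0]<20)&(h[...,1]>150)&(h[...,2]>90)
m[:140]=0;m[235:]=0;m[:,:270]=0;m[:,380:]=0
for c in(300,322,345): r=np.where(m[:,c])[0];print(c,r.min(),r.max(),h[r,c,2])
print(np.where(m[195])[0][[0,-1]],proj(p,[p["W"][:3,3]*0+[.603,-.312,.173]]))
E
```

```text
railLf [ 0.5479 -0.1647  0.162 ]
railLn [ 0.5414 -0.3973  0.162 ]
railRf [ 0.667  -0.1696  0.162 ]
railRn [ 0.6619 -0.399   0.162 ]
lugL [ 0.5519 -0.275   0.177 ]
lugR [ 0.6563 -0.2784  0.177 ]
r1 [ 0.5801 -0.2806  0.183 ]
r2 [ 0.6286 -0.2826  0.183 ]
r3 [ 0.5754 -0.3366  0.173 ]
r4 [ 0.629  -0.3388  0.173 ]
300 159 219 [111 133 137 134 133 130 135 135 130 134 133 137 132 136 152 174 177 178
 176 165 133 104 109 149 175 177 174 168]
322 158 219 [ 93 123 136 134 136 133 134 135 129 128 131 133 132 135 136 136 136 138
 137 135 135 135 135 137 143 155 172 176 173 174 175 165 139 121  92 130
 169 175 173 180 175 162]
345 158 218 [ 96 126 134 138 135 135 133 133 126 115 132 133 133 133 135 136 135 136
 133 134 132 136 133 135 132 134 133 135 137 151 171 177 176 174 176 176
 176 175 175 176 177 174 176 175 175 175 164 132 135 170 175 176 175 175
 174]
[306 351] [[322.7771 190.4806]]
```

Request:
jog_arm --pt "0 0 0.015 3 0 50 0" --pt "0 0 0.015 3 0 90 0" --pt "0 0 0.015 3 0 112 0" --pt "0 0 0.015 3 0 120 0" --pt "0 0 0.015 3 0 126 0" --pt "0 0 0.015 3 0 130 0" --pt "0 0 0.015 3 0 133 0" --pt "0 0 0.015 3 0 135 0" --pt "0 0 0.015 3 0 136 0" --pt "0 0 0.015 3 0 136 0"

```text
t: 4.25
eef_pos: [0.6049, -0.3066, 0.1649]
tool_rot: [0.001, 0.726, 0.688, 0.0]
contact_force: [-1.3, -0.8, 4.8]
gripper_width: 0.001
grasp_force: 2.5
```

Request:
jog_arm --pt "0 0 -0.015 0 0 1 0" --pt "0 0 -0.03 0 0 2 0" --pt "0 0 -0.03 3 0 2 0" --pt "0 0 -0.03 6 0 2 0" --pt "0 0 -0.03 9 0 2 0" --pt "0 0 -0.03 12 0 2 0" --pt "0 0 -0.03 15 0 2 0" --pt "0 0 -0.03 18 -0.5 2 0" --pt "0 0 -0.03 22 -0.5 2 0" --pt "0 0 -0.03 26 -0.5 2 0"

```text
t: 5.5
eef_pos: [0.6057, -0.2805, 0.1631]
tool_rot: [0.001, 0.715, 0.699, 0.0]
contact_force: [-1.7, -0.9, 6.7]
gripper_width: 0.001
grasp_force: 3.5
```

Request:
jog_arm --pt "0 0 0 8 0 0 0" --pt "0 0 0 18 0 0 0" --pt "0 0 0 28 0 0 0" --pt "0 0 0 38 0 0 0" --pt "0 0 0 48 0 0 0" --pt "0 0 0 58 0 0 0" --pt "0 0 0 68 0 0 0" --pt "0 0 0 76 0 0 0" --pt "0 0 0 82 0 0 0" --pt "0 0 0 84 0 0 0"

```text
t: 6.75
eef_pos: [0.6082, -0.1957, 0.1631]
tool_rot: [0.001, 0.715, 0.699, 0.001]
contact_force: [-0.0, -1.4, 5.3]
gripper_width: 0.004
grasp_force: 3.1
```

Request:
jog_arm --pt "0 0 0 2 0 0 0" --pt "0 0 0 4 0 0 0" --pt "0 0 0 6 0 0 0" --pt "0 0 0 8 0 0 0" --pt "0 0 0 10 0 0 0" --pt "0 0 0 10 0 0 0"

```text
t: 7.5
eef_pos: [0.6083, -0.1878, 0.1631]
tool_rot: [0.001, 0.715, 0.699, -0.0]
contact_force: [0.3, -3.8, 5.0]
gripper_width: -0.001
grasp_force: 2.9
```

Request:
jog_arm --pt "0 0 0 -4 0 -5 0" --pt "0 0 0 -4 0 -50 0" --pt "0 0 0 0 0 -110 0" --pt "0 0 0 40 -5 -167 0" --pt "0 0 0 100 -10 -167 0" --pt "0 0 0 160 -18 -167 0" --pt "0 0 0 220 -26 -167 0" --pt "0 0 0 280 -32 -167 0" --pt "0 0 0 340 -38 -167 0" --pt "0 0 0 387 -42 -167 0"

```text
t: 8.75
eef_pos: [0.573, 0.2047, 0.3289]
tool_rot: [-0.001, 0.714, 0.7, -0.0]
contact_force: [0.5, -0.6, 0.6]
gripper_width: 0.002
grasp_force: 0.0
```

```bash
python3 - <<'E'
from h import *
np.set_printoptions(precision=3,suppress=True)
P={"wrist":shot("wrist"),"scene":shot("scene"),"side":shot("side")}
save(P["wrist"],"w2.png");save(P["side"],"s2.png");o=bot.get_obs();print(o["t"],o["eef_pos"],o["q"]);print(rot(o))
for t,z in(("basket_grip",.181),("bail",.163),("hook_tip",.188),("hook",0),("basket",.06),("bottle",0),("spray_can",0),("tab_pad",.173),("bay",.15)):
  for n in P:
    for l in bot.tip_of(t,P[n])[:1]: print(t,n,np.round(l["xy"]),round(l["score"],2),atz(P[n],l["xy"],z))
E
```

```text
8.9 [0.573 0.205 0.329] [-0.04   0.343 -0.532  1.569  0.177  1.279 -0.614]
[[ 0.016  1.    -0.002]
 [ 1.    -0.016  0.001]
 [ 0.001 -0.002 -1.   ]]
basket_grip wrist [320. 173.] 0.55 [0.571 0.214 0.181]
basket_grip scene [391. 186.] 0.7 [0.565 0.206 0.181]
basket_grip side [298. 135.] 0.82 [0.568 0.211 0.181]
bail wrist [320. 170.] 0.62 [0.571 0.213 0.163]
bail scene [393. 191.] 0.84 [0.565 0.213 0.163]
bail side [302. 139.] 0.72 [0.578 0.224 0.163]
hook_tip wrist [278. 188.] 0.9 [0.534 0.203 0.188]
hook_tip scene [389. 181.] 0.76 [0.554 0.2   0.188]
hook_tip side [288. 136.] 0.79 [0.542 0.187 0.188]
hook wrist [321. 174.] 0.17 [0.57  0.169 0.   ]
hook scene [386. 235.] 0.79 [0.564 0.209 0.   ]
hook side [359. 241.] 0.35 [ 0.688 -0.007  0.   ]
basket wrist [321. 152.] 0.75 [0.572 0.212 0.06 ]
basket scene [388. 221.] 0.83 [0.572 0.208 0.06 ]
basket side [301. 177.] 0.62 [0.569 0.204 0.06 ]
bottle wrist [321.  45.] 0.93 [0.574 0.34  0.   ]
bottle scene [428. 240.] 0.98 [0.58  0.332 0.   ]
bottle side [300. 140.] 0.46 [0.593 0.572 0.   ]
spray_can wrist [342. 219.] 0.7 [0.601 0.099 0.   ]
spray_can scene [347. 241.] 0.72 [0.595 0.094 0.   ]
spray_can side [320. 219.] 0.9 [0.607 0.089 0.   ]
tab_pad scene [319. 221.] 0.74 [0.709 0.017 0.173]
tab_pad side [342. 236.] 0.76 [ 0.61  -0.2    0.173]
bay scene [187. 198.] 0.9 [ 0.601 -0.346  0.15 ]
bay side [352. 312.] 0.78 [ 0.602 -0.342  0.15 ]
```

View pics/w2.png

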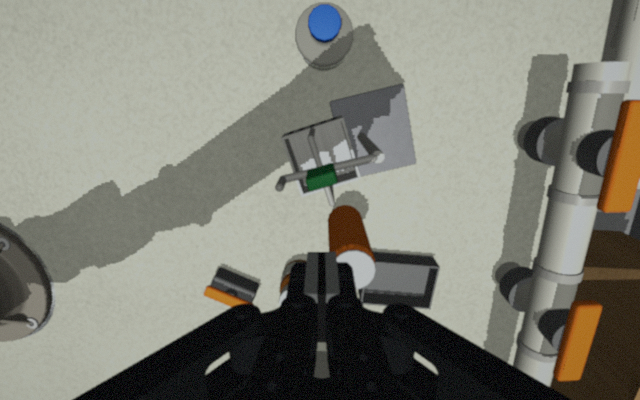

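The wrist view shows the green knob at (320,177) with its long axis along the hook bar, which runs from the tip at (280,184) to the post at (377,157). The bottle is at (323,30) and the can at (350,240).

```bash
python3 - <<'E'
from h import *
np.set_printoptions(precision=4,suppress=True)
p=shot("wrist")
h=cv2.cvtColor(p["pixels"],cv2.COLOR_RGB2HSV); m=((h[...,0]>45)&(h[...,0]<80)&(h[...,1]>120)).astype(np.uint8)
m[:140]=0;m[220:]=0
y,x=np.where(m);print(len(x));b=cv2.minAreaRect(np.c_[x,y].astype(np.float32));print(b)
B=cv2.boxPoints(b);W=np.array([atz(p,c,.19)[:2] for c in B]);print(W);
for i in range(4): d=W[(i+1)%4]-W[i];print(np.linalg.norm(d),np.degrees(np.arctan2(d[1],d[0])))
print(W.mean(0))
# basket rim z=.10 corners
R_=np.array([atz(p,c,.10)[:2] for c in((283,134),(351,118),(369,177),(303,194))]);print(R_,R_.mean(0))
t=atz(p,(278,188),.188);print("tip",t)
E
```

```text
549
((318.2149658203125, 173.7308807373047), (19.46947479248047, 29.796764373779297), 73.61045837402344)
[[0.5565 0.2176]
 [0.5812 0.2243]
 [0.5858 0.2078]
 [0.5607 0.2007]]
0.02560636186943848 15.335227058686575
0.017167655759983122 -74.70152499476912
0.02607075891502035 -164.35660306560368
0.017314392826966722 103.76308145082149
[0.5711 0.2126]
[[0.5322 0.2363]
 [0.6069 0.2518]
 [0.6278 0.1854]
 [0.5515 0.1668]] [0.5796 0.21  ]
tip [0.5352 0.2001 0.188 ]
```

Request:
jog_arm --pt "0 0 0.18 8 -2 0 50" --pt "0 0 0.36 8 -2 0 50" --pt "0 0 0.54 8 -2 0 50" --pt "0 0 0.72 8 -2 20 50" --pt "0 0 0.9 8 -2 40 50" --pt "0 0 1.08 8 -2 60 50" --pt "0 0 1.26 8 -2 80 50" --pt "0 0 1.285 8 -2 90 50" --pt "0 0 1.285 8 -2 90 50"

```text
t: 11.42
eef_pos: [0.5724, 0.2096, 0.2388]
tool_rot: [0.0, 0.991, 0.133, -0.001]
contact_force: [0.1, -0.0, 0.5]
gripper_width: 0.59
grasp_force: 0.0
```

```bash
python3 - <<'E'
from h import *
np.set_printoptions(precision=4,suppress=True)
p=shot("wrist");save(p,"w3.png")
o=bot.get_obs();print(o["t"],o["eef_pos"],o["q"],o["gripper_width"]);print(rot(o))
h=cv2.cvtColor(p["pixels"],cv2.COLOR_RGB2HSV); m=((h[...,0]>45)&(h[...,0]<80)&(h[...,1]>120)).astype(np.uint8)
y,x=np.where(m);print(len(x));b=cv2.minAreaRect(np.c_[x,y].astype(np.float32));print(b)
print(np.array([atz(p,c,.2)[:2] for c in cv2.boxPoints(b)]))
for l in bot.tip_of("basket_grip",p)[:1]: print(l,atz(p,l["xy"],.184))
E
```

```text
11.475 [0.5728 0.2098 0.2396] [-0.2195  0.3818 -0.3048  1.6919  0.1266  1.087  -1.8679] 0.5824314792747901
[[ 0.9649  0.2625  0.0001]
 [ 0.2625 -0.9649  0.0002]
 [ 0.0002 -0.0001 -1.    ]]
2835
((320.0, 297.0), (516.0, 204.0), -0.0)
[[ 0.3907  0.3592]
 [ 0.5554  0.36  ]
 [ 0.6342  0.0711]
 [ 0.4917 -0.0115]]
{'xy': [316.4, 221.7], 'score': 0.97} [0.5721 0.2118 0.184 ]
```

View pics/w3.png

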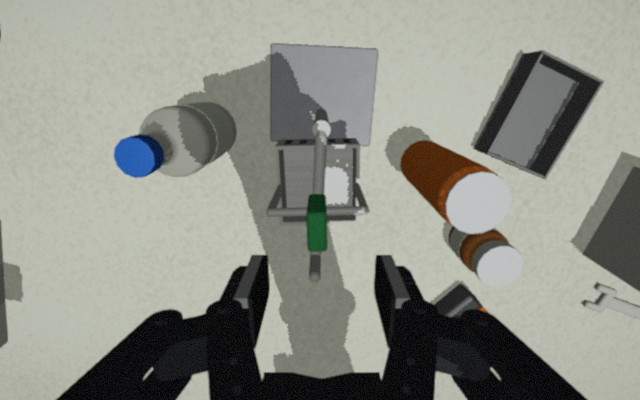

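The knob at (316,222) is centred between the fingers, and the bottle and can are clear of them.

Request:
jog_arm --pt "0 0 0 0 -2 30 50" --pt "0 0 0 0 -2 52 50" --pt "0 0 0 0 -2 64 50" --pt "0 0 0 0 -2 69 50" --pt "0 0 0 0 -2 69 40" --pt "0 0 0 0 -2 69 20" --pt "0 0 0 0 -2 69 5" --pt "0 0 0 0 -2 69 5" --pt "0 0 0 0 -2 69 5" --pt "0 0 0 0 -2 69 5" --grip_force 40

```text
t: 12.78
eef_pos: [0.5726, 0.2116, 0.171]
tool_rot: [-0.0, 0.991, 0.131, 0.001]
contact_force: [-0.7, 0.1, 5.8]
gripper_width: 0.132
grasp_force: 43.9
```

Request:
jog_arm --pt "0 0 0 0 0 -2 5" --pt "0 0 0 0 0 -6 5" --pt "0 0 0 0 0 -12 5" --pt "0 0 0 0 0 -18 5" --pt "0 0 0 0 0 -24 5" --pt "0 0 0 0 0 -30 5" --pt "0 0 0 0 0 -35 5" --pt "0 0 0 0 0 -38 5" --pt "0 0 0 0 0 -39 5" --pt "0 0 0 0 0 -39 5"

```text
t: 14.02
eef_pos: [0.5721, 0.2115, 0.2092]
tool_rot: [0.0, 0.991, 0.131, -0.0]
contact_force: [0.9, -0.2, -3.0]
gripper_width: 0.132
grasp_force: 42.9
```

```bash
python3 - <<'E'
from h import *
p=shot("wrist");s=shot("scene")
a=cv2.cvtColor(p["pixels"],cv2.COLOR_RGB2BGR);b=cv2.resize(cv2.cvtColor(s["pixels"],cv2.COLOR_RGB2BGR)[140:260,330:490],(640,480))
cv2.imwrite("pics/c4.png",np.vstack([cv2.resize(a[80:340],(640,260)),b[:330]]))
o=bot.get_obs();print(o["t"],o["eef_pos"],o["gripper_width"],o["contact_force"])
E
```

```text
14.125 [0.57203044 0.21148013 0.20908053] 0.1341763178509637 [-0.25693804  0.22218323 -2.61364255]
```

View pics/c4.png

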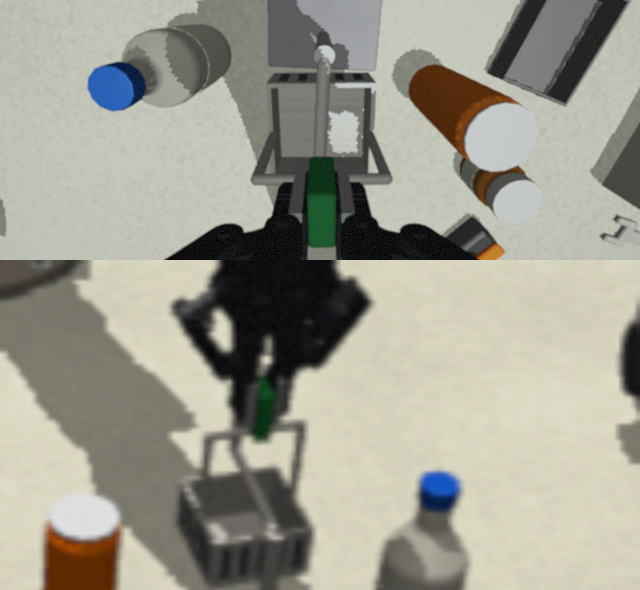

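The basket is lifted, and the hook bar runs through the middle of the bail arch. It's clear to slide off along the tool's -x.

Request:
jog_arm --pt "0 0 0 -6 0 0 5" --pt "0 0 0 -18 0 0 5" --pt "0 0 0 -32 0 0 5" --pt "0 0 0 -46 0 0 5" --pt "0 0 0 -60 0 0 5" --pt "0 0 0 -74 0 0 5" --pt "0 0 0 -88 0 0 5" --pt "0 0 0 -100 0 0 5" --pt "0 0 0 -108 0 -10 5" --pt "0 0 0 -108 0 -20 5"

```text
t: 15.38
eef_pos: [0.4677, 0.1835, 0.2303]
tool_rot: [-0.0, 0.991, 0.131, 0.0]
contact_force: [0.1, 0.1, -1.8]
gripper_width: 0.137
grasp_force: 42.8
```

Request:
jog_arm --pt "0 0 0 0 5 -30 5" --pt "0 0 0.03 0 20 -60 5" --pt "0 0 0.06 0 45 -85 5" --pt "0 0 0.09 0 80 -100 5" --pt "0 0 0.12 0 120 -105 5" --pt "0 0 0.15 -1 165 -105 5" --pt "0 0 0.18 -2 210 -105 5" --pt "0 0 0.21 -3 255 -105 5" --pt "0 0 0.24 -4 300 -105 5" --pt "0 0 0.27 -5 345 -105 5"

```text
t: 16.62
eef_pos: [0.5535, -0.1524, 0.3353]
tool_rot: [0.0, 1.0, -0.004, 0.001]
contact_force: [1.3, 0.1, -2.6]
gripper_width: 0.132
grasp_force: 42.9
```

Request:
jog_arm --pt "0 0 0.01 10 35 0 5" --pt "0 0 0.018 20 75 0 5" --pt "0 0 0.018 30 115 0 5" --pt "0 0 0.018 40 150 0 5" --pt "0 0 0.018 46 172 0 5" --pt "0 0 0.018 50 184 0 5" --pt "0 0 0.018 50 189 0 5" --pt "0 0 0.018 50 189 0 5" --pt "0 0 0.018 50 189 0 5"

```text
t: 17.75
eef_pos: [0.6015, -0.3391, 0.3346]
tool_rot: [-0.0, 1.0, -0.012, 0.0]
contact_force: [0.0, 0.8, -3.9]
gripper_width: 0.133
grasp_force: 42.8
```

```bash
python3 - <<'E'
from h import *
np.set_printoptions(precision=4,suppress=True)
P={n:shot(n) for n in("wrist","scene","side")}
w,s=[cv2.cvtColor(P[n]["pixels"],cv2.COLOR_RGB2BGR) for n in("wrist","side")]
cv2.imwrite("pics/c5.png",np.vstack([w[:330],cv2.resize(s[200:380,240:480],(360*640//480*4//4,270)) if 0 else cv2.copyMakeBorder(cv2.resize(s[200:380,240:480],(360,270)),0,0,140,140,cv2.BORDER_CONSTANT)]))
o=bot.get_obs();print(o["t"],o["eef_pos"],o["q"],o["contact_force"]);print(rot(o))
for t,z in(("basket",.226),("bay",.15),("tab_pad",.173)):
  for n in P:
    for l in bot.tip_of(t,P[n])[:1]: print(t,n,np.round(l["xy"]),round(l["score"],2),atz(P[n],l["xy"],z))
E
```

```text
17.9 [ 0.6014 -0.3396  0.3345] [ 0.396   0.4374  0.0413  1.3836 -0.0183  1.3208 -1.1572] [ 0.2894  0.2186 -2.4213]
[[ 0.9997 -0.0243  0.0002]
 [-0.0243 -0.9997  0.0002]
 [ 0.0002 -0.0002 -1.    ]]
basket scene [320. 223.] 0.19 [0.7743 0.0208 0.226 ]
basket side [353. 275.] 0.97 [ 0.5987 -0.3479  0.226 ]
bay scene [190. 196.] 0.76 [ 0.594  -0.3391  0.15  ]
bay side [352. 312.] 0.9 [ 0.6022 -0.3424  0.15  ]
tab_pad wrist [174. 182.] 0.95 [ 0.6028 -0.2005  0.173 ]
tab_pad scene [239. 196.] 0.53 [ 0.6162 -0.1989  0.173 ]
tab_pad side [342. 238.] 0.85 [ 0.6091 -0.2053  0.173 ]
```

View pics/c5.png

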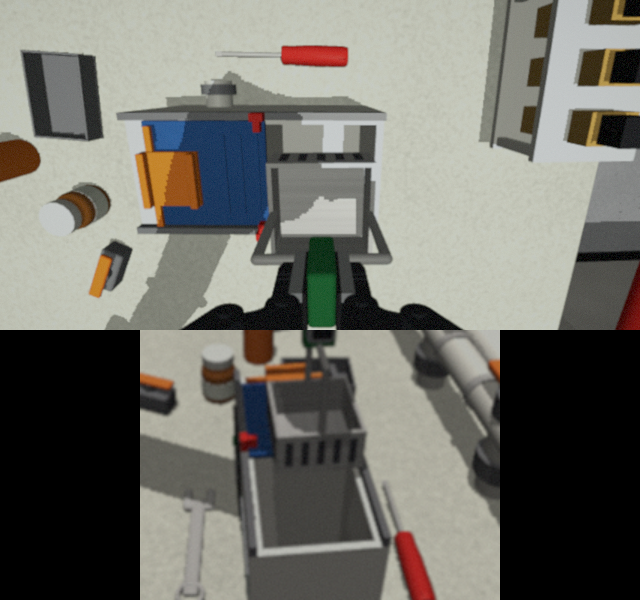

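The cover is open, and the basket hangs level and roughly square above the bay. The bay mouth spans wrist px columns 268–377.

```bash
python3 - <<'E'
from h import *
np.set_printoptions(precision=4,suppress=True)
p=shot("wrist");s=shot("side")
for n,xy in(("coverTop",(267,140)),("bayFar",(375,125)),("bayFar2",(375,150)),("railtopL",(120,113)),("railtopR",(384,113))): print(n,atz(p,xy,.156 if n[0]!="r" else .162))
f=lambda x,y:(240+(x-140)/1.5,200+(y-330)/1.5)
for n,xy in(("inNearL",f(260,548)),("inNearR",f(372,540)),("inL",f(247,470)),("inR",f(357,462))): print(n,atz(s,xy,.15))
X=[]
for dx,dy in((-.036,-.036),(.036,-.036),(.036,.036),(-.036,.036)): X.append([.6014+dx,-.3396+dy,.2645])
print(proj(p,X),proj(s,X),[( (u-240)*1.5+140,(v-200)*1.5+330) for u,v in proj(s,X)])
E
```

```text
coverTop [ 0.6372 -0.2906  0.156 ]
bayFar [ 0.6487 -0.3933  0.156 ]
bayFar2 [ 0.625  -0.3939  0.156 ]
railtopL [ 0.6669 -0.1572  0.162 ]
railtopR [ 0.6599 -0.4004  0.162 ]
inNearL [ 0.5503 -0.3912  0.15  ]
inNearR [ 0.6481 -0.3946  0.15  ]
inL [ 0.5483 -0.3007  0.15  ]
inR [ 0.659  -0.3032  0.15  ]
[[370.349  260.234 ]
 [372.7906 160.5165]
 [261.1914 163.2685]
 [269.4591 262.4768]] [[330.9328 269.9309]
 [390.9016 264.8768]
 [376.3236 228.3682]
 [323.1528 232.3789]] [(np.float64(276.39922329012495), np.float64(434.8963987825289)), (np.float64(366.35237005335085), np.float64(427.3151474642481)), (np.float64(344.4854157619528), np.float64(372.5523285880063)), (np.float64(264.729179397778), np.float64(378.56840412964624))]
```

Request:
jog_arm --pt "0 0 0 -1 0.5 20 5" --pt "0 0 0 -1 0.5 45 5" --pt "0 0 0 -1 0.5 70 5" --pt "0 0 0 -1 0.5 95 5" --pt "0 0 0 -1 0.5 120 5" --pt "0 0 0 -1 0.5 145 5" --pt "0 0 0 -1 0.5 170 5" --pt "0 0 0 -1 0.5 190 5" --pt "0 0 0 -1 0.5 203 5" --pt "0 0 0 -1 0.5 208 5"

```text
t: 19.7
eef_pos: [0.6002, -0.3407, 0.1256]
tool_rot: [-0.0, 1.0, -0.013, -0.0]
contact_force: [0.4, 0.4, -2.8]
gripper_width: 0.134
grasp_force: 42.8
```

Still hanging, with no contact. I'll lower it slowly onto the floor.

Request:
jog_arm --pt "0 0 0 0 0 2 5" --pt "0 0 0 0 0 4 5" --pt "0 0 0 0 0 6 5" --pt "0 0 0 0 0 7 5" --pt "0 0 0 0 0 8 5" --pt "0 0 0 0 0 9 5" --pt "0 0 0 0 0 9 5"

```text
t: 20.58
eef_pos: [0.6002, -0.3407, 0.1172]
tool_rot: [-0.0, 1.0, -0.013, -0.0]
contact_force: [-0.1, -0.8, -3.5]
gripper_width: 0.13
grasp_force: 42.8
```

Request:
jog_arm --pt "0 0 0 0 0 0.7 5" --pt "0 0 0 0 0 1.4 5" --pt "0 0 0 0 0 2 5" --pt "0 0 0 0 0 2.5 5" --pt "0 0 0 0 0 2.5 5"

```text
t: 21.2
eef_pos: [0.6006, -0.3408, 0.1168]
tool_rot: [0.0, 1.0, -0.013, 0.001]
contact_force: [-3.6, 2.2, 10.1]
gripper_width: 0.135
grasp_force: 44.7
```

Request:
jog_arm --pt "0 0 0 0 0 -1 5" --pt "0 0 0 0 0 -1 16" --pt "0 0 0 0 0 -1 22" --pt "0 0 0 0 0 -1 30" --pt "0 0 0 0 0 -1 34" --pt "0 0 0 0 0 -1 34" --pt "0 0 0 0 0 -1 34" --pt "0 0 0 0 0 -1 34" --pt "0 0 0 0 0 -1 34"

```text
t: 22.32
eef_pos: [0.6003, -0.3408, 0.1158]
tool_rot: [-0.0, 1.0, -0.013, 0.0]
contact_force: [0.3, 0.5, 0.1]
gripper_width: 0.399
grasp_force: 0.0
```

```bash
python3 - <<'E'
from h import *
np.set_printoptions(precision=4,suppress=True)
p=shot("wrist");save(p,"w6.png");o=bot.get_obs();print(o["t"],o["eef_pos"],o["gripper_width"],o["contact_force"],o["grasp_force"])
for l in bot.tip_of("basket_grip",p)[:1]: print(l,atz(p,l["xy"],.129))
E
```

```text
22.375 [ 0.6003 -0.3408  0.1158] 0.40258705493943503 [ 0.7652 -0.4577 -0.191 ] 0.0
{'xy': [321.5, 281.2], 'score': 0.96} [ 0.5999 -0.342   0.129 ]
```

View pics/w6.png

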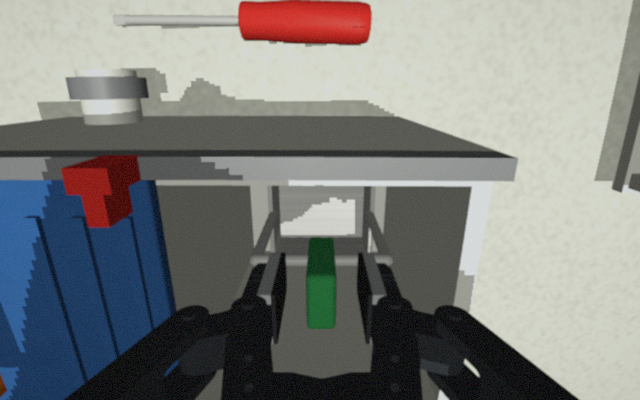

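The knob is free between the open fingers and the basket is standing upright.

Request:
jog_arm --pt "0 0 0 0 0 -15 34" --pt "0 0 0 0 0 -40 34" --pt "0 0 0 0 0 -80 34" --pt "0 0 0 0 0 -120 34" --pt "0 0 -0.17 0 0 -150 10" --pt "0 0 -0.35 0 0 -150 0" --pt "0 0 -0.53 0 -30 -150 0" --pt "0 0 -0.71 0 -60 -150 0" --pt "0 0 -0.89 0 -90 -150 0" --pt "0 0 -1.07 1 -120 -150 0"

```text
t: 23.68
eef_pos: [0.6044, -0.2201, 0.2672]
tool_rot: [0.001, 0.865, 0.501, 0.0]
contact_force: [-0.0, 0.0, -0.1]
gripper_width: -0.0
grasp_force: 0.0
```

Request:
jog_arm --pt "0 0 -0.17 18.5 -10 10 0" --pt "0 0 -0.34 18.5 -10 20 0" --pt "0 0 -0.495 18.5 -10 25 0" --pt "0 0 -0.495 18.5 -10 25 0" --pt "0 0 -0.495 18.5 -10 25 0"

```text
t: 24.3
eef_pos: [0.6052, -0.2001, 0.2417]
tool_rot: [0.001, 0.719, 0.695, 0.0]
contact_force: [-0.6, -0.8, 0.7]
gripper_width: -0.004
grasp_force: 0.0
```

```bash
python3 - <<'E'
from h import *
np.set_printoptions(precision=4,suppress=True)
p=shot("wrist");s=shot("side")
a,b=[cv2.cvtColor(x["pixels"],cv2.COLOR_RGB2BGR) for x in(p,s)]
cv2.imwrite("pics/c7.png",np.vstack([a[:330],cv2.copyMakeBorder(cv2.resize(b[200:380,240:480],(360,270)),0,0,140,140,cv2.BORDER_CONSTANT)]))
o=bot.get_obs();print(o["t"],o["eef_pos"]);print(rot(o))
for n,q in(("w",p),("s",s)):
  for l in bot.tip_of("tab_pad",q)[:1]: print(n,l,atz(q,l["xy"],.173))
for l in bot.tip_of("basket",s)[:1]: print(l,atz(s,l["xy"],.005))
E
```

```text
24.4 [ 0.6052 -0.2     0.2415]
[[ 0.0331  0.9995  0.0009]
 [ 0.9995 -0.0331 -0.0004]
 [-0.0004  0.0009 -1.    ]]
w {'xy': [326.4, 216.7], 'score': 0.78} [ 0.6077 -0.2016  0.173 ]
s {'xy': [358.8, 240.0], 'score': 0.67} [ 0.6366 -0.2142  0.173 ]
{'xy': [278.7, 342.1], 'score': 0.27} [ 0.4927 -0.2688  0.005 ]
```

View pics/c7.png

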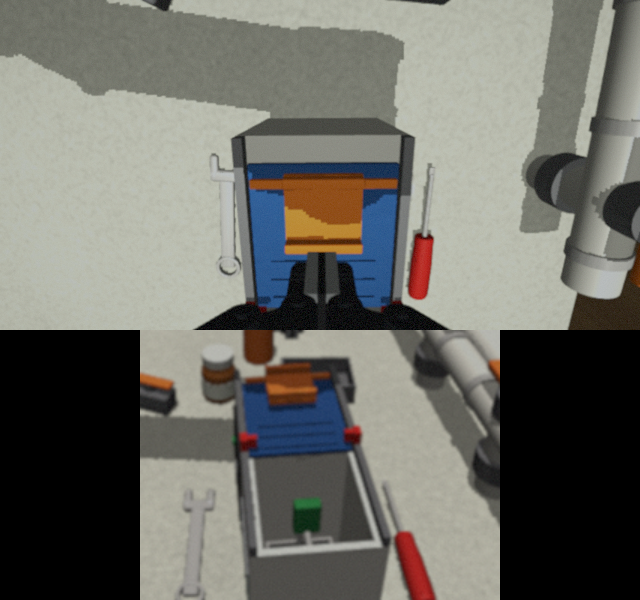

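The basket stands in the bay. The tab pad sits below the tool, centred near wrist px (324,215) between ridges at rows 183 and 246.

Request:
jog_arm --pt "0 0 0 -1 1 30 0" --pt "0 0 0 -1 1 50 0" --pt "0 0 0 -1 1 62 0" --pt "0 0 0 -1 1 68 0" --pt "0 0 0 -1 1 72 0" --pt "0 0 0 -1 1 75 0" --pt "0 0 0 -1 1 77 0" --pt "0 0 0 -1 1 78.5 0" --pt "0 0 0 -1 1 78.5 0"

```text
t: 25.68
eef_pos: [0.606, -0.2009, 0.1631]
tool_rot: [0.0, 0.718, 0.696, 0.0]
contact_force: [-3.7, 0.2, 6.6]
gripper_width: 0.004
grasp_force: 3.5
```

Request:
jog_arm --pt "0 0 0 -4 0 0 0" --pt "0 0 0 -12 0 0 0" --pt "0 0 0 -22 0 0 0" --pt "0 0 0 -32 0 0 0" --pt "0 0 0 -42 0 0 0" --pt "0 0 0 -52 0 0 0" --pt "0 0 0 -62 0 0 0" --pt "0 0 0 -72 0 0 0" --pt "0 0 0 -80 0.5 0 0" --pt "0 0 0 -86 0.5 0 0"

```text
t: 26.92
eef_pos: [0.6035, -0.2875, 0.1631]
tool_rot: [0.0, 0.718, 0.696, -0.0]
contact_force: [-4.9, 2.1, 7.7]
gripper_width: -0.001
grasp_force: 3.6
```

Request:
jog_arm --pt "0 0 0 -3 0 0 0" --pt "0 0 0 -6 0 0 0" --pt "0 0 0 -9 0 0 0" --pt "0 0 0 -12 0 0 0" --pt "0 0 0 -15 0 0 0" --pt "0 0 0 -18 0 0 0" --pt "0 0 0 -21 0 0 0" --pt "0 0 0 -24 0 0 0" --pt "0 0 0 -26 0 0 0" --pt "0 0 0 -26 0 0 0"

```text
t: 28.18
eef_pos: [0.6033, -0.312, 0.1631]
tool_rot: [-0.0, 0.718, 0.696, 0.001]
contact_force: [-4.0, 2.8, 6.7]
gripper_width: 0.0
grasp_force: 3.2
```

Request:
jog_arm --pt "0 0 0 -1 0 0 0" --pt "0 0 0 -2 0 0 0" --pt "0 0 0 -3 0 0 0" --pt "0 0 0 -4 0 0 0" --pt "0 0 0 -5 0 0 0" --pt "0 0 0 -6 0 0 0" --pt "0 0 0 -6 0 0 0"

```text
t: 29.05
eef_pos: [0.6043, -0.3157, 0.1631]
tool_rot: [-0.0, 0.717, 0.697, 0.002]
contact_force: [-1.9, 7.5, 6.0]
gripper_width: 0.001
grasp_force: 4.5
```

Request:
jog_arm --pt "0 0 0 1 0 -3 0" --pt "0 0 0 2 0 -7 0" --pt "0 0 0 3 0 -11 0" --pt "0 0 0 4 0 -16 0" --pt "0 0 0 5 0 -25 0" --pt "0 0 0 5 0 -60 0" --pt "0 0 0 5 0 -110 0" --pt "0 0 0 5 0 -137 0" --pt "0 0 0 5 0 -137 0"

```text
t: 30.18
eef_pos: [0.6037, -0.3152, 0.3026]
tool_rot: [0.003, 0.718, 0.696, 0.001]
contact_force: [-0.4, -0.0, 0.8]
gripper_width: -0.002
grasp_force: 0.0
```

```bash
python3 - <<'E'
from h import *
np.set_printoptions(precision=4,suppress=True)
p=shot("wrist");s=shot("side")
a,b=[cv2.cvtColor(x["pixels"],cv2.COLOR_RGB2BGR) for x in(p,s)]
cv2.imwrite("pics/c8.png",np.vstack([a[:330],cv2.copyMakeBorder(cv2.resize(b[200:380,240:480],(360,270)),0,0,140,140,cv2.BORDER_CONSTANT)]))
o=bot.get_obs();print(o["t"],o["eef_pos"],o["contact_force"])
for n,q in(("w",p),("s",s)):
  for l in bot.tip_of("tab_pad",q)[:1]: print(n,l,atz(q,l["xy"],.173))
E
```

```text
30.275 [ 0.6022 -0.3144  0.2987] [-0.6078 -0.6689 -0.8587]
w {'xy': [322.5, 185.1], 'score': 0.72} [ 0.6044 -0.312   0.173 ]
s {'xy': [351.1, 279.9], 'score': 0.87} [ 0.6068 -0.3034  0.173 ]
```

View pics/c8.png

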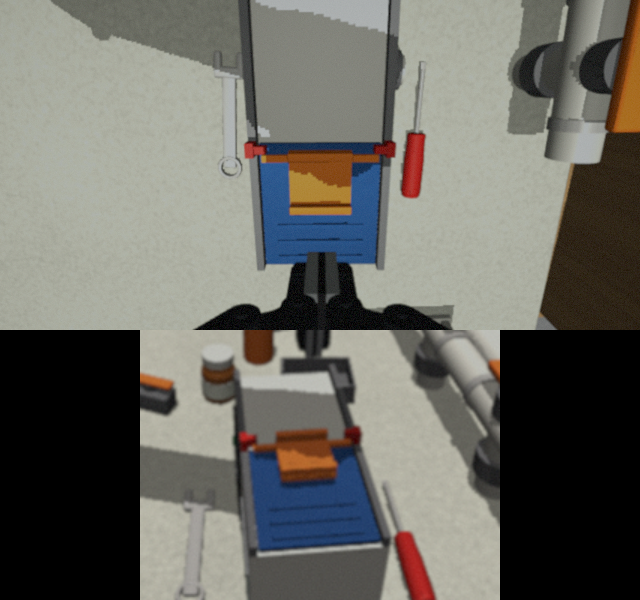

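The cover is home under the lugs. I'll check the tab and cover against the original side picture before handing in.

```bash
python3 - <<'E'
from h import *
s=shot("side")
a=cv2.imread("pics/side.png");b=cv2.cvtColor(s["pixels"],cv2.COLOR_RGB2BGR)
for i in(a,b):
    c=i[260:320,320:380];h=cv2.cvtColor(c,cv2.COLOR_BGR2HSV);m=(h[...,0]>8)&(h[...,0]<20)&(h[...,1]>150)
    y,x=np.where(m);print(len(x),x.mean(),y.mean(),y.min(),y.max())
g=lambda i:np.float32(cv2.cvtColor(i,cv2.COLOR_BGR2GRAY)[262:318,325:378])
print(cv2.phaseCorrelate(g(a),g(b)),bot.get_obs()["joint_vel"].round(3))
E
```

```text
1189 29.81833473507149 22.568544995794785 7 39
1205 29.702904564315354 22.509543568464732 6 40
((0.008487885357379099, -0.06606867263595007), 0.7629568148542334) [-0.003  0.001 -0.002 -0.004 -0.001  0.002  0.001]
```

Its position matches the start to within 0.1 px, so the tab is up and the cover is home.

```bash
python3 -c "
from station import bot
print(bot.hand_in())"
```

```text
the job is handed in; nothing more can be done
None
```

The job is handed in: the basket stands upright on the bay floor, the cover is fully home with the tab sprung back up, and the arm is clear; the hand-in returned no verdict, so the result is not confirmed.

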